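# Slide the comb out over the shelf edge

### The arm

A 6-joint arm with a two-finger parallel gripper is mounted at the origin on the work surface. World frame = base frame: x ahead of the robot, y to its left, z up, the work surface at z = 0. Lengths are in m, angles in rad, forces in N, time in s.
With the tool pointing down it reaches from about 0.275 to 0.825 m from the base axis. Payload 4.9 kg.
Tool frame: the origin (TCP) lies midway between the tips of the shut fingers; the grasp point (between the pads) lies 19 mm behind it (grip_point_offset is the distance from the TCP to the grasp point, in m); z points along the fingers, x is the direction in which the jaws open and shut, and the axes are right-handed (so a half turn about z gives the same grasp; the last joint's range is limited). The gripper opens to 85 mm and grips with 20 to 120 N. Pads are 22 mm wide; open, the fingers measure 114 mm over their backs; the gripper's body (76 mm by 85 mm) begins 54 mm behind the grasp point. The pads swing forward as they close: fully open they stand 13 mm farther back than shut.
Start: joints at [1.194, 0.326, -0.193, 1.052, 0, 1.437], TCP at [0.132, 0.534, 0.231] pointing down, gripper open.
Joint ranges: [-2.65, 2.65], [-0.97, 1.79], [-1.3, 1.35], [-1.93, 2.1], [-1.47, 1.37], [-3.14, 3.14]. Speed limits (rad/s): [2.57, 2.57, 3.14, 3.14, 3.14, 3.14].

### API

Orientations are given as a rotation vector (axis times angle).
In Python, from cell import * gives the robot as it stands. Calls block until the motion is done:
- movep(position, orientation): joint-space move of the TCP to a pose.
- move_l(position, velocity=0.15, rot=None, until_force=None): straight line of the TCP; rot=None keeps the orientation; velocity is the mean speed in m/s. With until_force (N) it stops when the force on the tool has changed by that much, and returns True; else False.
- set_joints(angles): joint-space move.
- let_go() and grab(newtons=None): open the fingers fully, or close them until they stop; newtons is the grip in N (None keeps the last).
- sleep(seconds).
- ik(position, orientation): joint angles nearest the present ones, or None.
- get_state(): the state.
- grab_frame(name): name is "side" or "top" or "wrist"; returns a dict with "img" (384x512x3 uint8, red, green, blue), "fx", "fy", "cx", "cy" (pixels), "k1" (the pictures are not rectified: a ray, as slopes to the right and down, at radius r is drawn at 1 + k1 r^2 times it, then the intrinsics apply), "cam_to_world" (4x4, takes a point from camera to world coordinates); the wrist camera has in their place "T_tool_cam" (4x4, takes a point from camera to tool coordinates, whose origin is the TCP and whose axes are the tool frame's). Camera axes: x right, y down, z forward; pixel columns grow to the right and rows downward; lengths in m; the calibration is good to about 2 mm. A picture is of the moment at which its call begins: read the wrist's pose just before it. There is no depth.
A pose or a line that the arm cannot do raises MotionError and nothing moves.
- sign_off(): hands the job in, once; it reports no verdict.
Trained networks look in the newest picture that a camera, given by its name, has taken for a name from the list of things; names that differ only in an ending like _2 or _b are one class to them, and where a whole thing is asked for, a point or a joint stands for the part that bears it (a point fixed in the world has none). Each returns a list of dicts, best first, with "score" (0 to 1); they miss things now and then, are a little off and sometimes report something else, mostly with a low value. They report only what shows in the picture. A call takes as long as a camera call. They do not tell look-alikes from the thing itself.
- spot_in(camera, name): "centre" ([column, row] in pixels, amid what is visible of it).
- silhouettes(camera, name): "mask" (384x512 bool, what is visible of it) and "centre" ([column, row] in pixels, amid what is visible of it).
- tip_of(camera, name): "centre" ([column, row] in pixels: a listed point, or the origin of a listed thing).
The state is a dict: "clock": time; "q": joint angles; "joint_velocities": joint speeds; "tau": joint torques, N m; "position": TCP position; "eef_rot": TCP orientation; "contact_force": force on the tool from outside, world axes, zero at the start; "wrist_torque": the same for the moment, N m; "finger_gap": opening from 0.0 (shut) to 1.0 (fully open).
Only numpy, scipy, OpenCV 4.12 (cv2) and the standard library are available. Lean on these libraries where they do the work, as an engineer would, in place of code of your own. Each camera call takes 0.05 s, during which the arm holds its last target.

### The job

Without picking it up, push the wooden comb across the quartz shelf with the fingertips until its plain handle sticks out straight over the shelf's front edge, the edge lying right under the dark stripe where the handle (45 mm) ends, with the toothed part still flat on the shelf, so that it is easy to pick up later. Leave the cup, the pump bottle, the nail clipper and the cabinet with its half-open mirror door as they are, and finish with the hand clear.

Things in the scene. Friction and masses are not known exactly. Their poses are not given: they have to be found in the camera images.
- shelf_edge (a point): Middle of the top front edge of the fixed white quartz shelf, 90 mm above the work surface. x points level into the shelf, away from the robot, square to the straight front edge; y along the edge to the left; z up. The flat top spans x 0 to 300, y -360 to 520 mm here; free air before the edge. A 15 mm thick tiled upstand, 35 mm above the top, closes the rear at x = 300.
- comb: Loose flat wooden comb, about 60 g, 150 mm long (its x), 9 mm thick. Origin: middle of its underside. Plain handle 26 mm wide from x = -75 to -30 mm, starts nearest the front edge; toothed part 40 mm wide from x = -30 to +75 mm, teeth to -y, rear end flat. Starts wholly on the shelf, up to 20 degrees off square. Slides at about 1 N or less and stops when the push stops.
- comb_mark (a point): Point on the comb's top face, mid-width, where the handle meets the toothed part: comb x = -30 mm, z = +9 mm, same axes as the comb. A dark 6 mm wide stripe runs across the handle right beside it (comb x -36 to -30 mm). It belongs right above the shelf's front edge.
- cup: Bystander: blue glass toothbrush cup with two toothbrushes standing in it, 70 mm across at the rim, 100 mm high (brushes to 175 mm). Origin at the centre of its underside. Stands on the shelf at the left or right of the comb.
- bottle: Bystander: green pump bottle with white pump, 60 mm across, 171 mm high; spout reaches 35 mm from the axis. Origin at the centre of its underside. Stands on the shelf on the other side of the comb from the cup.
- clipper: Bystander: steel nail clipper lying on the shelf to the right of the comb's handle, 60 mm (x) by 14 mm (y), 12 mm high. Origin at the centre of its underside.
- cabinet: Fixed white cabinet at the left on the shelf, 110 mm deep (x 0 to 110), 180 mm wide, 200 mm high. Origin at the bottom of its front face, mid-width; x points to its back.
- door_edge (a point): Bystander: top corner of the free edge of the cabinet's mirror door (180 mm wide, 200 mm high, hinged at the cabinet's left, +y, side), which stands half open towards the robot on a stiff spring hinge and stays where it is unless pushed.
Mind the look-alikes: they are no part of the job. Several things have the shape of the comb; the one meant has the colours described above.

How it is judged:
By the outcome, as a careful person would: the job done as asked, in the order asked, and still so for the second after the job is handed in, with the robot touching nothing.
It also fails if it takes over 58 s, if anything falls off the work surface, if the arm or the gripper's body presses on something with over 40 N, if the wrist force passes 120 N, or if a joint passes its speed limit or range.

## Working session

There is one attempt and no reset: what is moved stays moved. The work goes in short steps, each a Python script; the robot and the scene stay as the last script left them, time stands still between calls to the robot, and variables do not carry over. Pictures are saved under pics/ and viewed, and the job is handed in when it is done.

```bash
mkdir -p pics; ls; python3 - <<'E'
from cell import *
import cv2
for n in ["side","top","wrist"]:
    f=grab_frame(n); cv2.imwrite(f"pics/a_{n}.png",cv2.resize(f["img"][:,:,::-1],(768,576),interpolation=cv2.INTER_CUBIC))
    print(n,{k:(v.tolist() if hasattr(v,'tolist') else v) for k,v in f.items() if k!="img"})
    for t in ["comb","comb_mark","shelf_edge","cup","bottle","clipper","door_edge","cabinet"]:
        try: print(t,[(d["centre"],round(d["score"],2)) for d in tip_of(n,t)][:4])
        except Exception as e: print(t,e)
print(get_state())
E
```

```text
pics
side {'fx': 487.1698358272285, 'fy': 487.1698358272285, 'cx': 259.25325203813145, 'cy': 199.6281812123874, 'k1': -0.04306411546876517, 'cam_to_world': [[0.8795315956676812, -0.3327371650352884, 0.3401619485282589, 0.02674936082433135], [-0.47583063974252293, -0.6196100566398458, 0.6242343950736683, -0.8681652672220347], [0.003061781259984186, -0.7108933511540576, -0.7032931599130405, 1.2433628382290405], [0.0, 0.0, 0.0, 1.0]]}
comb [([219.6, 289.0], 0.96), ([184.5, 216.8], 0.77), ([298.4, 360.6], 0.74), ([259.2, 206.0], 0.59)]
comb_mark [([212.7, 291.3], 0.83), ([251.7, 212.9], 0.76), ([292.3, 369.7], 0.68), ([193.0, 214.2], 0.67)]
shelf_edge [([239.5, 224.9], 0.86)]
cup [([252.4, 170.2], 0.86)]
bottle [([326.4, 265.1], 0.73)]
clipper [([274.9, 253.8], 0.43)]
door_edge [([179.7, 108.9], 0.81)]
cabinet [([226.4, 144.3], 0.81), ([326.0, 262.3], 0.57)]
top {'fx': 470.33428996213877, 'fy': 470.33428996213877, 'cx': 260.4393579245719, 'cy': 192.52056469615815, 'k1': -0.0727197358221803, 'cam_to_world': [[-0.006100494489862902, -0.9980324374861604, 0.062402225059790435, 0.427406021981
[... 1111 characters left out ...]
pper []
door_edge []
cabinet []
{'clock': 1.35, 'q': array([ 1.19383724e+00,  3.26167143e-01, -1.92585959e-01,  1.05200864e+00,
       -7.63307919e-06,  1.43658313e+00]), 'joint_velocities': array([-0.0015848 ,  0.00094519, -0.00051871,  0.00045113, -0.00096841,
       -0.00083146]), 'tau': array([ 1.35419567e-03, -4.43322086e+01,  2.62759227e+01,  1.11874746e-03,
       -1.46439147e-04,  5.57865349e-06]), 'position': array([0.13220967, 0.53389697, 0.23130409]), 'eef_rot': array([-2.47405191e+00, -1.93613097e+00, -5.29341091e-05]), 'contact_force': array([ 0.29698794, -0.59879345,  0.04836376]), 'wrist_torque': array([ 0.04140641, -0.01666601,  0.01607992]), 'finger_gap': 0.9959242108225246}
```

View pics/a_top.png

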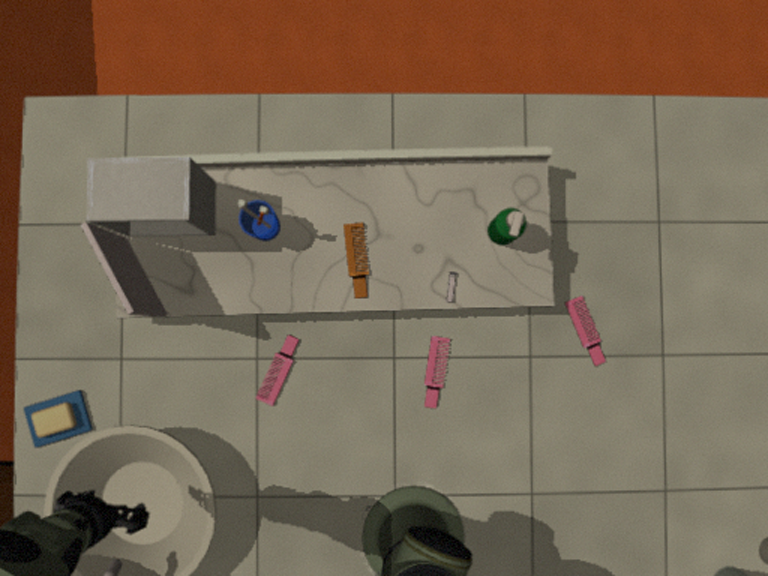

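View pics/a_side.png

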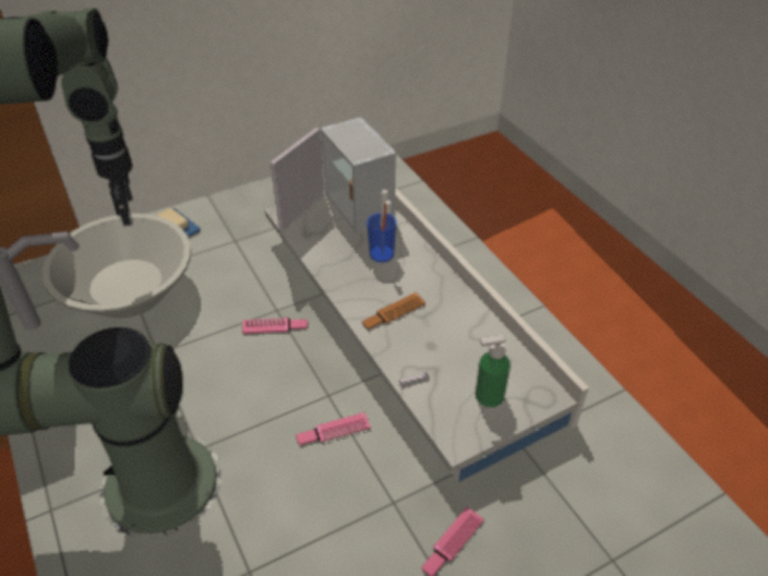

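```bash
cat > h.py <<'E'
from cell import *
import cv2, numpy as np
from scipy.spatial.transform import Rotation as R
def cam_T(f,st=None):
    if "cam_to_world" in f: return np.array(f["cam_to_world"])
    T=np.eye(4);T[:3,:3]=R.from_rotvec(st["eef_rot"]).as_matrix();T[:3,3]=st["position"]
    return T@np.array(f["T_tool_cam"])
def shot(n,fn=None,crop=None):
    st=get_state(); f=grab_frame(n); f["T"]=cam_T(f,st)
    if fn:
        im=f["img"][:,:,::-1]
        if crop: c0,c1,r0,r1=crop; im=im[r0:r1,c0:c1]
        s=min(800/im.shape[1],600/im.shape[0])
        cv2.imwrite("pics/"+fn,cv2.resize(im,None,fx=s,fy=s,interpolation=cv2.INTER_CUBIC))
    return f
def p2w(f,px,z):
    px=np.atleast_2d(np.array(px,float))
    K=np.array([[f["fx"],0,f["cx"]],[0,f["fy"],f["cy"]],[0,0,1]])
    u=cv2.undistortPoints(px[:,None,:],K,np.array([f["k1"],0,0,0,0.]))[:,0]
    d=np.c_[u,np.ones(len(u))]@f["T"][:3,:3].T; o=f["T"][:3,3]
    return o+d*((z-o[2])/d[:,2])[:,None]
def w2p(f,P):
    K=np.array([[f["fx"],0,f["cx"]],[0,f["fy"],f["cy"]],[0,0,1]])
    T=np.linalg.inv(f["T"])
    return cv2.projectPoints(np.atleast_2d(np.array(P,float)),cv2.Rodrigues(T[:3,:3])[0],T[:3,3],K,np.array([f["k1"],0,0,0,0.]))[0][:,0]
def orange(f):
    h=cv2.cvtColor(f["img"],cv2.COLOR_RGB2HSV)
    return ((h[...,0]<22)&(h[...,1]>110)&(h[...,2]>60)).astype(np.uint8)
E
python3 - <<'E'
from h import *
f=shot("top","b_top.png",(190,330,90,215))
print("edge",p2w(f,[[120/1.5,316/1.5],[553/1.5,305/1.5],[248.8,206.8]],.09).round(4).tolist())
m=orange(f); n,l,s,c=cv2.connectedComponentsWithStats(m)
for i in range(1,n):
    if s[i,4]>60 and s[i,4]<3000: 
        ys,xs=np.nonzero(l==i); w=p2w(f,np.c_[xs,ys],.099)[:,:2]
        print(s[i],cv2.minAreaRect(w.astype(np.float32)*1000), w.mean(0), cv2.boxPoints(cv2.minAreaRect(w.astype(np.float32)*1000)).round(0).tolist())
for k,px,z in [("cup",(176.6,153.4),.09),("bottle",(331.8,152),.09),("clip",(299.2,191.1),.09),("door",(87.3,206.7),.29),("cab",(111.7,155),.09)]: print(k,p2w(f,px,z)[0].round(3))
E
```

```text
edge [[0.4635, 0.5879, 0.09], [0.481, -0.2806, 0.09], [0.4728, 0.0808, 0.09]]
[229 148  17  36 455] ((595.097412109375, 115.4941635131836), (104.40852355957031, 39.60589599609375), 5.664894104003906) [0.59518081 0.11556978] [[541.0, 130.0], [545.0, 91.0], [649.0, 101.0], [645.0, 140.0]]
[235 185  10  14 111] ((518.2510375976562, 107.55189514160156), (38.80734634399414, 24.83156967163086), 7.888361930847168) [0.51835187 0.10740555] [[497.0, 117.0], [501.0, 93.0], [539.0, 98.0], [536.0, 123.0]]
cup [0.635 0.297 0.09 ]
bottle [ 0.637 -0.171  0.09 ]
clip [ 0.519 -0.071  0.09 ]
door [0.468 0.495 0.29 ]
cab [0.631 0.494 0.09 ]
```

View pics/b_top.png

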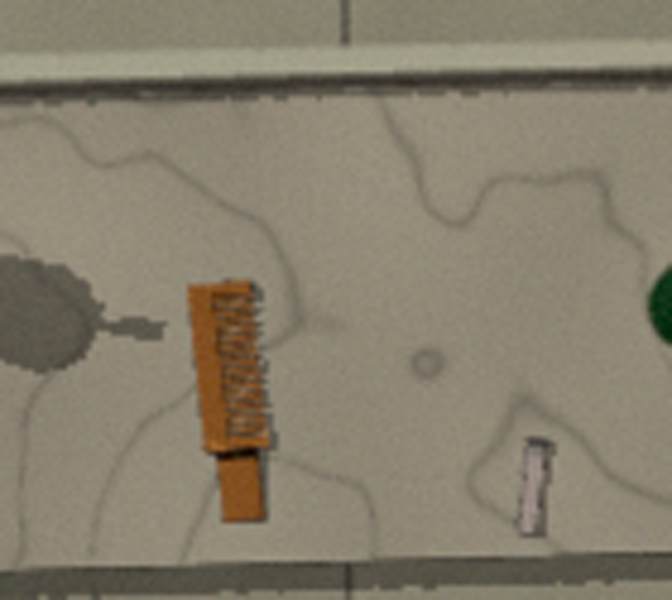

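```bash
cat >> h.py <<'E'
def rot(yaw,tilt=0):  # tool x -> world +Y rotated by yaw, tool z down
    M=np.array([[0,1,0],[1,0,0],[0,0,-1.]]).T
    return (R.from_euler('z',yaw)*R.from_matrix(M)).as_rotvec()
E
python3 - <<'E'
from h import *
r=rot(np.radians(1.2))
print(R.from_rotvec(r).as_matrix().round(2).tolist())
for p in [(.36,.08,.40),(.60,.115,.27),(.68,.12,.094),(.58,.12,.094)]: print(ik(p,r))
move_l([.132,.534,.33])
s=[.36,.08,.40]; movep(s,r); grab(20)
movep([.60,.115,.27],r)
f=shot("wrist","c_w.png"); st=get_state(); print(st["clock"],st["position"],st["finger_gap"])
for t in ["comb","comb_mark","shelf_edge"]: print(t,[(d["centre"],p2w(f,d["centre"],.09+.009*(t=="comb_mark"))[0].round(4)) for d in tip_of("wrist",t)])
E
```

```text
[[-0.02, 1.0, 0.0], [1.0, 0.02, -0.0], [-0.0, 0.0, -1.0]]
[ 0.01774373 -0.08344157 -0.24067298  1.41356491  0.         -0.00320022]
[0.06860295 0.42146732 0.04816794 1.19749695 0.         0.047659  ]
[0.067881   0.68875578 0.04256893 0.92460947 0.         0.04693704]
[ 0.07943116  0.5235106  -0.26241702  0.78486871  0.          0.0584872 ]
5.95 [0.59970736 0.1149524  0.2715606 ] -0.0005714328557086059
comb [([253.1, 145.4], array([0.5685, 0.1103, 0.09  ]))]
comb_mark [([249.6, 125.2], array([0.5451, 0.1061, 0.099 ]))]
shelf_edge [([219.8, 57.0], array([0.4769, 0.0738, 0.09  ]))]
```

View pics/c_w.png

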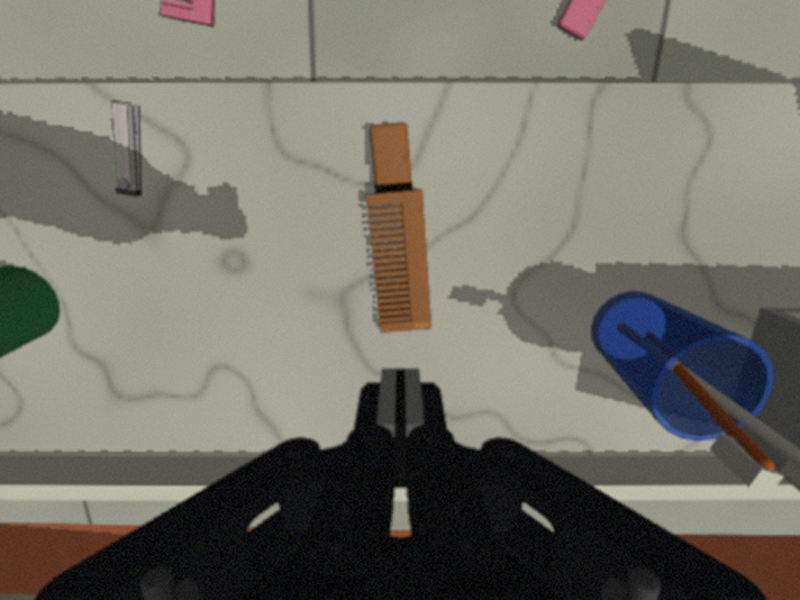

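```bash
cat >> h.py <<'E'
def edge_fit(f,excl=None,y0=.52):
    # front edge: predicted line, search max gradient per column
    g=cv2.GaussianBlur(cv2.cvtColor(f["img"],cv2.COLOR_RGB2GRAY).astype(np.float32),(0,0),1.0)
    pts=[]
    for y in np.arange(-.12,.30,.004):
        if excl and excl[0]<y<excl[1]: continue
        xs=np.arange(.455,.495,.0005)
        px=w2p(f,np.c_[xs,np.full(len(xs),y),np.full(len(xs),.09)])
        if px.min()<1 or px[:,0].max()>510 or px[:,1].max()>382: continue
        v=cv2.remap(g,px[:,0][None].astype(np.float32),px[:,1][None].astype(np.float32),cv2.INTER_LINEAR)[0]
        k=int(np.argmin(v)); 
        if v.max()-v[k]<15: continue
        pts.append((xs[k],y))
    pts=np.array(pts)
    if len(pts)<8: return None
    a=np.polyfit(pts[:,1],pts[:,0],1)
    for _ in range(3):
        r=pts[:,0]-np.polyval(a,pts[:,1]); k=abs(r)<max(.002,1.5*np.median(abs(r))); a=np.polyfit(pts[k,1],pts[k,0],1)
    return a,k.sum(),len(pts),r[k].std()
def comb_fit(f,yaw_guess=None):
    m=orange(f); n,l,s,c=cv2.connectedComponentsWithStats(m)
    out=[]
    for i in range(1,n):
        if s[i,4]<200: continue
        ys,xs=np.nonzero(l==i); w=p2w(f,np.c_[xs,ys],.099)[:,:2]
        if abs(w.mean(0)-[.55,.11]).max()>.15: continue
        r=cv2.minAreaRect(w.astype(np.float32)*1000)
        out.append((s[i,4],np.round(r[0],1),np.round(r[1],1),round(r[2],2),cv2.boxPoints(r).round(1).tolist()))
    return out
E
python3 - <<'E'
from h import *
f=shot("wrist","d_w.png",(200,310,40,230))
np.save("d.npy",f["img"]); 
e=edge_fit(f,(.07,.16));print(e, np.degrees(np.arctan(-e[0][0])), np.polyval(e[0],[.07,.12]))
for o in comb_fit(f): print(o)
E
```

```text
(array([-0.02280115,  0.47243411]), np.int64(75), 83, np.float64(0.0002637691465355126)) 1.30618358631021 [0.47083803 0.46969797]
(np.int32(877), array([517.7, 105.6]), array([38.8, 24.3]), 6.18, [[497.1000061035156, 115.5999984741211], [499.70001220703125, 91.4000015258789], [538.2999877929688, 95.5999984741211], [535.7000122070312, 119.80000305175781]])
(np.int32(2682), array([593.5, 113.7]), array([104.3,  38.5]), 5.95, [[539.7000122070312, 127.4000015258789], [543.7000122070312, 89.0999984741211], [647.4000244140625, 99.9000015258789], [643.4000244140625, 138.3000030517578]])
```

View pics/d_w.png

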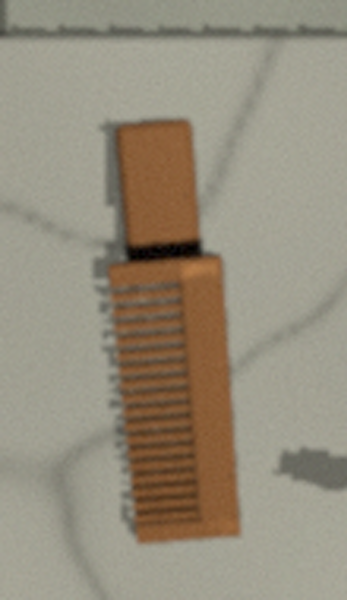

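```bash
python3 - <<'E'
from h import *
a0=np.radians(6.0); rear=np.array([.6454,.119])
u=lambda a:np.array([np.cos(a),np.sin(a)])
p=rear+u(a0)*(.011+.018)
movep([*p,.16],rot(a0))
print(get_state()["position"],p)
hit=move_l([*p,.0935],velocity=.05,until_force=4); st=get_state(); print(hit,st["position"],st["contact_force"],st["clock"])
f=shot("wrist","e_w.png")
for o in comb_fit(f): print(o)
E
```

```text
[0.67382153 0.12204053 0.16052716] [0.67424113 0.12203133]
False [0.67453641 0.12207147 0.09395899] [-0.76718924  1.18932434 -0.04245293] 8.225
(np.int32(13811), array([599.3, 114.2]), array([93.5, 39.2]), 6.12, [[550.7000122070312, 128.60000610351562], [554.9000244140625, 89.69999694824219], [647.9000244140625, 99.69999694824219], [643.7000122070312, 138.60000610351562]])
```

View pics/e_w.png

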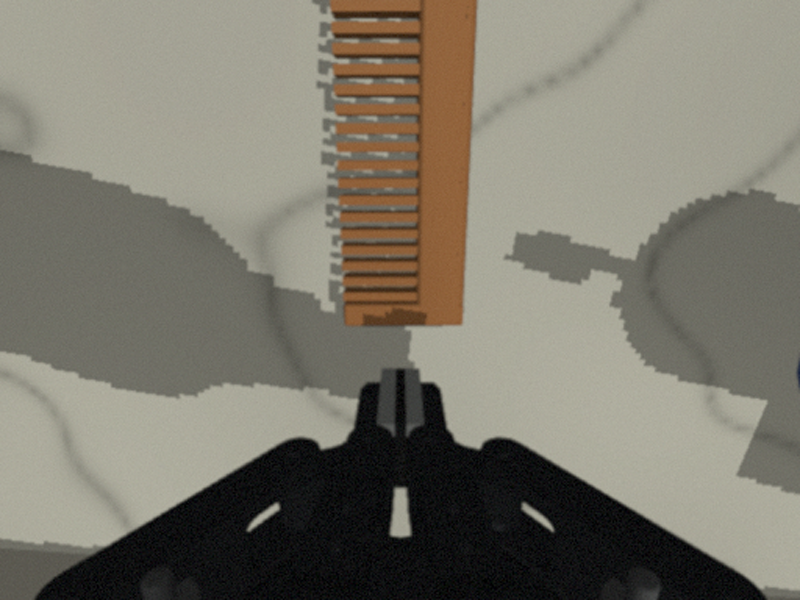

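```bash
python3 - <<'E'
from h import *
u=lambda a:np.array([np.cos(a),np.sin(a)])
a0=np.radians(6.0);a1=np.radians(1.3); rear=np.array([.6458,.1191])
com=rear-u(a0)*.067
Z=.0932
p=rear+u(a0)*.012
print(move_l([*p,Z],velocity=.05)); print(get_state()["contact_force"])
N=5; a=a0
for i in range(N):
    an=a0+(a1-a0)*(i+1)/N
    com=com-u((a+an)/2)*.050/N; a=an
    p=com+u(a)*(.067+.011)
    move_l([*p,Z],velocity=.04,rot=rot(a))
    st=get_state(); print(st["position"],st["contact_force"].round(2),st["clock"])
f=shot("wrist","f_w.png")
for o in comb_fit(f): print(o)
e=edge_fit(f,(.05,.16));print(e)
E
```

```text
False
[-0.06412249  0.08465686 -0.22510354]
[0.64660754 0.11794215 0.09322799] [ 0.03 -0.02  0.35] 9.1833
[0.63668147 0.11588951 0.09323431] [0.16 0.08 0.31] 9.5833
[0.62679311 0.11399717 0.09326213] [0.66 0.72 0.45] 9.9833
[0.61686687 0.11224069 0.09323999] [-0.21  0.47 -0.71] 10.3833
[0.60690276 0.11066493 0.093232  ] [-0.96  0.   -0.12] 10.7833
(np.int32(15097), array([541.3, 109.7]), array([104.4,  39.3]), 1.19, [[488.70001220703125, 128.3000030517578], [489.6000061035156, 89.0], [593.9000244140625, 91.19999694824219], [593.0999755859375, 130.39999389648438]])
None
```

View pics/f_w.png

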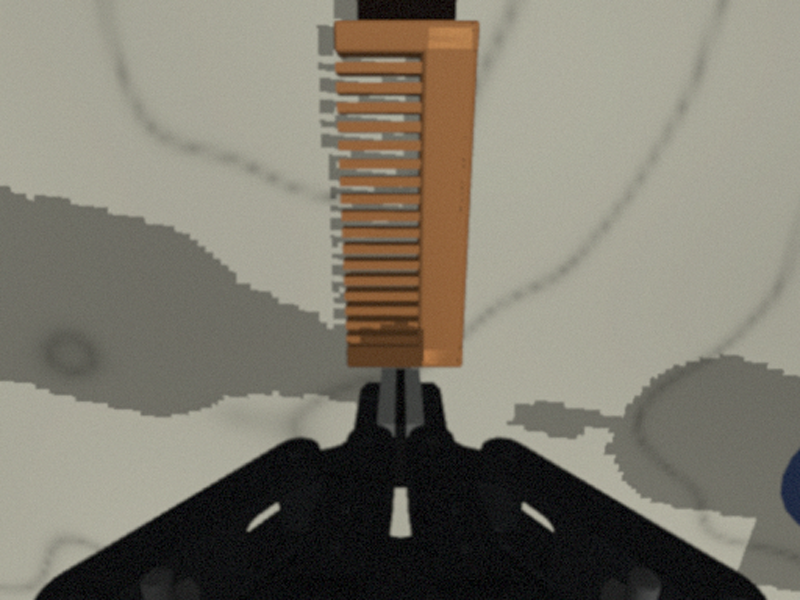

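```bash
python3 - <<'E'
from h import *
a1=np.radians(1.3); u=np.array([np.cos(a1),np.sin(a1)]); Z=.0932
p0=np.array([.60690,.11066])
p=p0-u*.0135
move_l([*p,Z],velocity=.03,rot=rot(a1)); print(get_state()["position"])
f=shot("wrist","g0.png")
for o in comb_fit(f): print(o)
move_l([*(p+u*.006),Z],velocity=.05)
move_l([*(p+u*.006),.20],velocity=.12)
f=shot("wrist","g1.png",(170,340,0,140)); np.save("g1.npy",f["img"]); st=get_state(); print(st["position"],st["clock"])
for o in comb_fit(f): print(o)
e=edge_fit(f,(.08,.14));print(e, np.polyval(e[0],.109) if e else 0)
for t in ["comb_mark","shelf_edge"]: print(t,[(d["centre"],p2w(f,d["centre"],.09+.009*(t=="comb_mark"))[0].round(4)) for d in tip_of("wrist",t)])
E
```

```text
[0.59318056 0.11037335 0.09320802]
(np.int32(15146), array([527.8, 109.5]), array([103.9,  39.3]), 1.32, [[475.3999938964844, 128.0], [476.29998779296875, 88.69999694824219], [580.2000122070312, 91.0999984741211], [579.2999877929688, 130.3000030517578]])
[0.59872715 0.11044836 0.19895033] 12.85
(np.int32(1168), array([458.1, 108. ]), array([23.2, 24.5]), 1.32, [[446.20001220703125, 120.0], [446.79998779296875, 95.5], [470.0, 96.0], [469.3999938964844, 120.5]])
(np.int32(4530), array([527.9, 109.5]), array([104.,  39.]), 1.45, [[475.3999938964844, 127.69999694824219], [476.3999938964844, 88.69999694824219], [580.4000244140625, 91.30000305175781], [579.4000244140625, 130.39999389648438]])
(array([-0.02268671,  0.47373801]), np.int64(60), 83, np.float64(0.00028823011567827474)) 0.471265156602575
comb_mark [([258.2, 45.8], array([0.4772, 0.1086, 0.099 ]))]
shelf_edge [([215.6, 41.8], array([0.4736, 0.0744, 0.09  ]))]
```

View pics/g1.png

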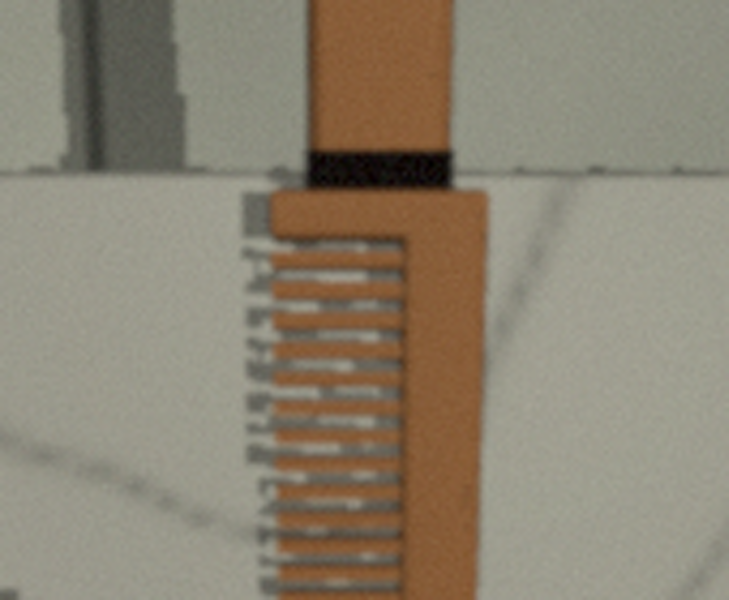

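```bash
python3 - <<'E'
from h import *
a1=np.radians(1.3); u=np.array([np.cos(a1),np.sin(a1)]); Z=.0932
p=np.array([.60690,.11066])-u*.0135
move_l([*(p+u*.007),Z],velocity=.1)
move_l([*(p-u*.0041),Z],velocity=.03); print(get_state()["position"])
move_l([*(p+u*.006),Z],velocity=.05)
move_l([*(p+u*.006),.20],velocity=.12)
f=shot("wrist","h1.png",(170,340,0,140)); st=get_state(); print(st["position"],st["clock"])
for o in comb_fit(f): print(o)
e=edge_fit(f,(.08,.14));print(e, np.polyval(e[0],.109) if e else 0)
move_l([p[0]-.03,p[1],.36],velocity=.15)
f=shot("wrist","h2.png")
for o in comb_fit(f): print(o)
e=edge_fit(f,(.08,.14));print(e, np.polyval(e[0],.109) if e else 0)
movep([.36,.0,.40],rot(a1)); f=shot("top","h3.png",(150,350,90,240)); shot("side","h4.png"); print(get_state()["clock"])
for o in comb_fit(f): print(o)
E
```

```text
[0.58912287 0.1102821  0.09334764]
[0.59868834 0.11044646 0.1989273 ] 16.125
(np.int32(973), array([456., 108.]), array([19.1, 24.4]), 1.32, [[446.20001220703125, 119.9000015258789], [446.79998779296875, 95.5999984741211], [465.8999938964844, 96.0], [465.29998779296875, 120.4000015258789]])
(np.int32(4631), array([523.5, 109.5]), array([103.6,  38.9]), 1.37, [[471.29998779296875, 127.69999694824219], [472.20001220703125, 88.9000015258789], [575.7000122070312, 91.30000305175781], [574.7999877929688, 130.1999969482422]])
(array([-0.0229272 ,  0.47375137]), np.int64(60), 83, np.float64(0.000256777772840382)) 0.47125230188635364
(np.int32(575), array([446.9, 108.3]), array([37.8, 24.1]), 1.32, [[427.70001220703125, 119.9000015258789], [428.20001220703125, 95.80000305175781], [466.0, 96.69999694824219], [465.5, 120.80000305175781]])
(np.int32(1557), array([523.2, 109.8]), array([104.8,  37.3]), 1.42, [[470.29998779296875, 127.0999984741211], [471.29998779296875, 89.80000305175781], [576.0999755859375, 92.4000015258789], [575.0999755859375, 129.6999969482422]])
(array([-0.02399132,  0.46780231]), np.int64(73), 90, np.float64(0.0009757271065307817)) 0.4651872606122037
18.45
(np.int32(424), array([524.3, 111.1]), array([ 38.7, 104.5]), 89.87, [[472.0, 91.9000015258789], [576.5, 91.5999984741211], [576.5999755859375, 130.39999389648438], [472.1000061035156, 130.60000610351562]])
```

View pics/h1.png

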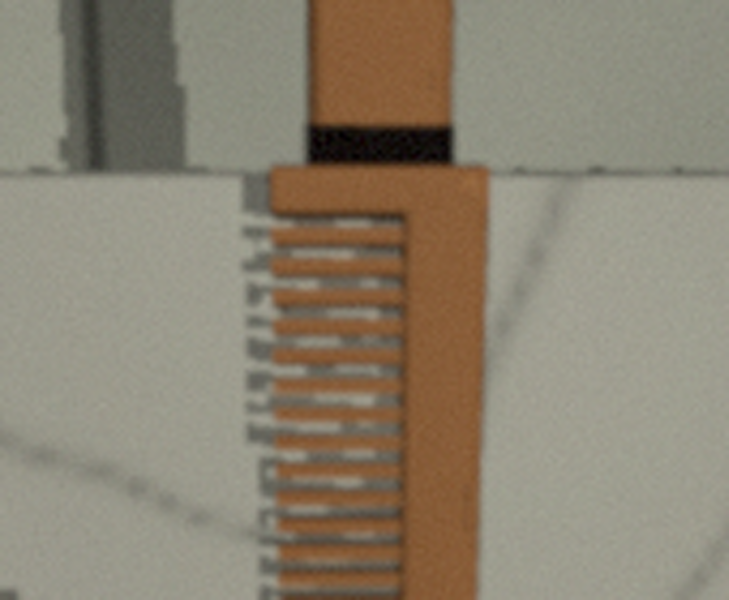

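View pics/h3.png

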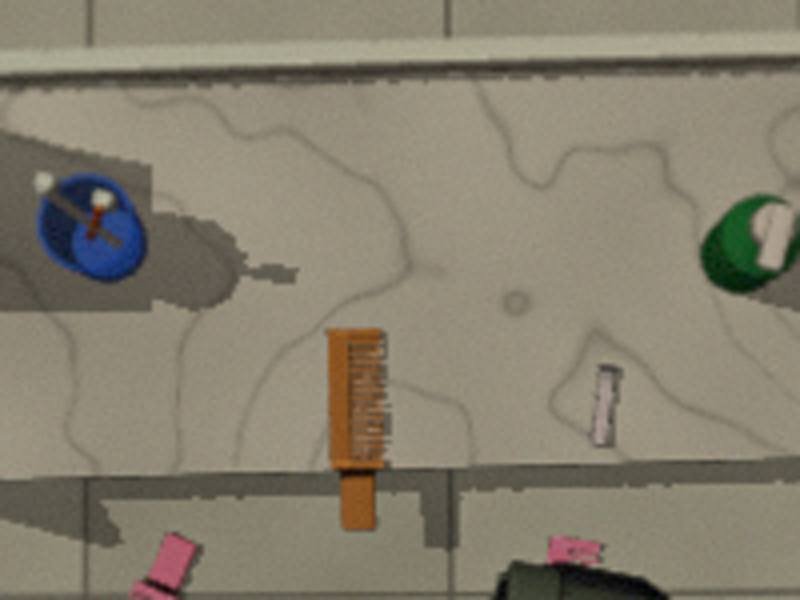

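View pics/h4.png

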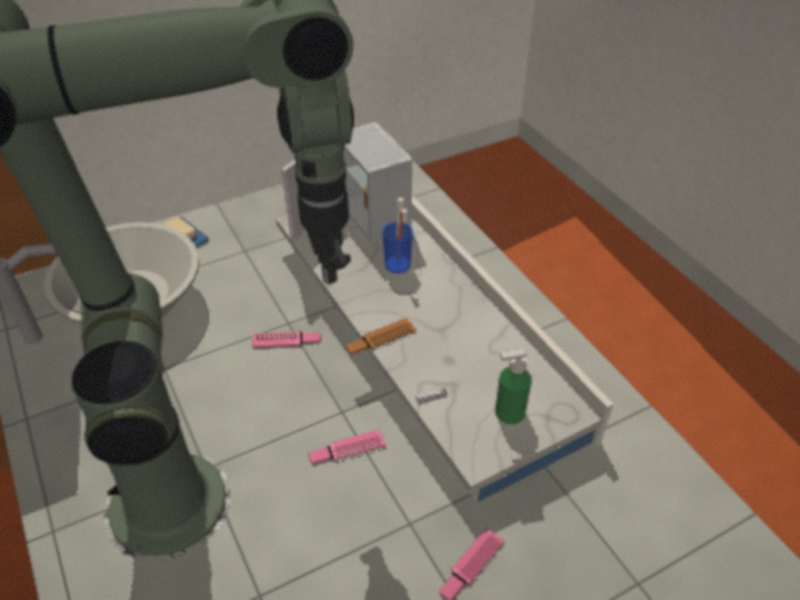

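```bash
python3 - <<'E'
from h import *
print(get_state()["clock"]); sign_off()
E
```

```text
18.45
the job is handed in; nothing more can be done
```

I pushed the wooden comb from behind with the shut fingertips, turning it square as it slid. The handle now sticks out straight over the shelf's front edge. I handed the job in at 18.5 s with the hand clear.

- **Comb position:** In the close wrist view, the mark sits at x = 0.4718 m and the edge at about 0.4713 m. The top view puts the mark at 0.472 m.
- **Squareness:** The comb lies at 1.3–1.4° against 1.3° for the shelf in the wrist views. The top view's coarser fit gives about 0°.
- **Other things:** The cup, bottle and clipper look as they were in the last pictures. What shows of the cabinet and door does too, though the arm hides part of the door in the last side view.
- **Check that disagreed:** An edge fit from the high wrist view gave 0.465 m. That would leave the mark about 6 mm short of the edge, still on the shelf. I set it aside because its spread was about four times larger and both the close wrist view and the top view contradict it.

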